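# Pull-test the carrying handle of the square carton

### The job

The carrying handle on the square carton, the one whose footprint is as long as it is wide, has just been snapped in: prove that it holds. Grip its bar, pull straight up with about 12 newtons (the springy top flap then bows up about 12 mm) and never with more than 17, keep that pull for two full seconds, then ease the handle down again before you let go. Leave the two oblong cartons and their handles alone.

Things in the scene. Friction and masses are not known exactly. Their poses are not given: they have to be found in the camera images.
- square_carton: Brown carton, square footprint 120 x 120 mm, 100 mm tall, heavy, does not move. Origin: centre of its underside; z up. On its top, centred, a black arched handle: level bar along the carton's y, 84 long, 16 wide (along x), 14 high, its centre 136 mm above the origin; 64 mm of it free between two end posts, 24 mm free below it. Grip mid-bar from above, across the 16 mm.
- square_handle (a joint): Rise of that handle with the carton's springy top flap, straight up, in m: 0 = at rest, flap flat; at most 0.030. It springs back. Pull needed: about 2 N to start plus 0.8 N per mm of rise, so about 12 N at 0.012, plus damping of 20 N per m/s: pull slowly.
- flat_carton: The low, wide brown cardboard carton, 190 x 115 mm footprint (x by y) and 70 mm tall, oblong seen from above, with a black carrying handle of the same make as on the square carton, bar centre 36 mm above its top. A bystander, to be left alone. Origin: centre of its underside on the work surface. It does not move.
- tall_carton: The tall, narrow brown cardboard carton, 160 x 96 mm footprint (x by y) and 130 mm tall, oblong seen from above, with a black carrying handle of the same make as on the square carton, bar centre 36 mm above its top. A bystander, to be left alone. Origin: centre of its underside on the work surface. It does not move.
Not all that is in view belongs to the job. What is shaped like the square_carton but pink is not meant.

How it is judged:
By the outcome, as a careful person would: the job done as asked, in the order asked, and still so for the second after the job is handed in, with the robot touching nothing.
It also fails if it takes over 40 s, if anything falls off the work surface, if the arm or the gripper's body presses on something with over 40 N, if the wrist force passes 120 N, or if a joint passes its speed limit or range.

### The arm

A 6-joint arm with a two-finger parallel gripper is mounted at the origin on the work surface. World frame = base frame: x ahead of the robot, y to its left, z up, the work surface at z = 0. Lengths are in m, angles in rad, forces in N, time in s.
With the tool pointing down it reaches from about 0.225 to 0.875 m from the base axis. Payload 3.4 kg.
Tool frame: the origin (TCP) lies at the very end of the fingers, on their centre line; the grasp point (between the pads) lies 19 mm behind it; x points along the fingers, y is the direction in which the jaws open and shut, and the axes are right-handed (so a half turn about x gives the same grasp; the last joint's range is limited). The gripper opens to 85 mm and grips with 20 to 120 N. Pads are 22 mm wide; open, the fingers measure 114 mm over their backs; the gripper's body (76 mm by 85 mm) begins 54 mm behind the grasp point. The pads swing forward as they close: fully open they stand 13 mm farther back than shut.
Start: joints at [1.072, 0.276, 1.505, -0, 1.361, -0.121], TCP at [0.212, 0.534, 0.231] pointing down, gripper open.
Joint ranges: [-2.89, 2.89], [-0.75, 2.08], [0.22, 2.7], [-1.18, 4.32], [0.11, 2.71], [-2.7, 2.7]. Speed limits (rad/s): [2.57, 2.57, 3.14, 3.14, 3.14, 3.14].

### API

Orientations are given as a unit quaternion [x, y, z, w].
In Python, from plant import * gives the robot as it stands.
- The arm moves only by the tool carry_out, never from a script. Its argument "commands" is a list of rows, each a list of 3 entries, a list of its own where there are three numbers: the opening, from 0 (shut) to 1 (fully open), then the shift along the tool's x, y, z in units of 30 mm (1.0 is 30 mm), then the turn, a rotation vector about the tool's x, y, z in units of 8 degrees (1.0 is 8 degrees). In form: [[hand, [dx, dy, dz], [rx, ry, rz]], ...]. A call has 1 to 5 rows; each row shifts and turns the pose as measured when the row begins, along the tool's axes as they then stand; what a row does not reach is not made up. A row lasts 1/10 s, in which the tool goes at most 50 mm and 8.59 degrees, less where a joint would pass 70% of its speed; a pose out of reach is approached as far as the arm can. A call is refused whole if a number of a shift passes 1 or a number of a turn 1, either way. A call with a gripper value outside its range is refused whole. The fingers move at their own pace and stop on an object; "squeeze" is the grip in N (left out, the last holds). Time passes only in rows, so rows that do not move let the fingers close. It gives the time, the measured TCP pose, the force and the opening at its end, in the units of the state.
- read_state(): the state, without advancing time (a new reading comes with each control period).
- grab_frame(name): name is "scene" or "top"; returns a dict with "image" (384x512x3 uint8, blue, green, red), "mtx" (3x3 intrinsics, pixels), "view" (4x4, takes a point from world to camera coordinates). Camera axes: x right, y down, z forward; pixel columns grow to the right and rows downward; lengths in m; the calibration is good to about 2 mm. A picture is of the moment at which its call begins. There is no depth.
- hand_in(): hands the job in, once; it reports no verdict.
The state is a dict: "time": time; "q": joint angles; "joint_vel": joint speeds; "joint_efforts": joint torques, N m; "tool_pos": TCP position; "orientation": TCP orientation; "contact_force": force on the tool from outside, world axes, zero at the start; "wrist_torque": the same for the moment, N m; "gripper_width": finger opening in m.
Only numpy, scipy, OpenCV 4.12 (cv2) and the standard library are available. Lean on these libraries where they do the work, as an engineer would, in place of code of your own. Each camera call takes 0.05 s, during which the arm holds its last target. There are 200 camera calls.

## Working session

There is one attempt and no reset: what is moved stays moved. The work goes in short steps, Python scripts to look and compute and a tool call to move; the robot and the scene stay as the last step left them, time stands still between calls to the robot, and variables do not carry over. Pictures are saved under pics/ and viewed, about 8 in all and at most 12, crops included, and the job is handed in when it is done.

Besides the shell and the picture viewer there is one more tool, called as a command line: name --argument value ..., lists and objects as JSON in quotes. carry_out: Moves the arm, as the interface text tells. Its arguments: {"type":"object","properties":{"commands":{"type":"array","items":{"type":"array"}},"squeeze":{"type":"number"}},"required":["commands"]}

```bash
mkdir -p pics
python3 - <<'E'
from plant import *
import cv2
for n in("scene","top"):
    f=grab_frame(n); cv2.imwrite(f"pics/{n}0.png",f["image"]); print(n,f["mtx"].tolist(),f["view"].round(4).tolist())
s=read_state();print(s)
E
```

```text
scene [[433.65897790811215, 0.0, 257.0011301319538], [0.0, 433.65897790811215, 189.92572216925603], [0.0, 0.0, 1.0]] [[-0.8555, 0.5174, -0.0222, 0.4405], [0.3189, 0.4926, -0.8097, -0.0207], [-0.408, -0.6998, -0.5864, 1.4536], [0.0, 0.0, 0.0, 1.0]]
top [[455.10821113022894, 0.0, 256.7252143212757], [0.0, 455.10821113022894, 198.01041853278073], [0.0, 0.0, 1.0]] [[-0.0159, -0.9999, 0.0057, -0.0862], [-0.9921, 0.0151, -0.1248, 0.4394], [0.1247, -0.0076, -0.9922, 1.2046], [0.0, 0.0, 0.0, 1.0]]
{'time': 0.1, 'q': array([ 1.07202377e+00,  2.76562857e-01,  1.50599463e+00, -1.99158573e-05,
        1.36067828e+00, -1.20998981e-01]), 'joint_vel': array([ 0.00051592, -0.00249211, -0.00216767,  0.00257019, -0.00037466,
        0.0002175 ]), 'joint_efforts': array([ 1.12037549e-03, -4.17699766e+01, -2.46402866e+01, -3.32540856e-05,
        5.82006003e-03, -3.45310170e-06]), 'tool_pos': array([0.21188207, 0.5340494 , 0.2305132 ]), 'orientation': array([ 0.13221348,  0.69470072, -0.13332419,  0.69435953]), 'contact_force': array([-0.43621659, -0.68675061,  0.13921814]), 'wrist_torque': array([0.00333068, 0.0922118 , 0.045129  ]), 'gripper_width': 0.08546612863253386}
```

View pics/scene0.png

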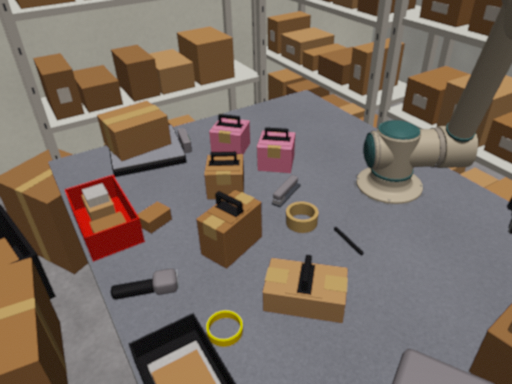

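View pics/top0.png

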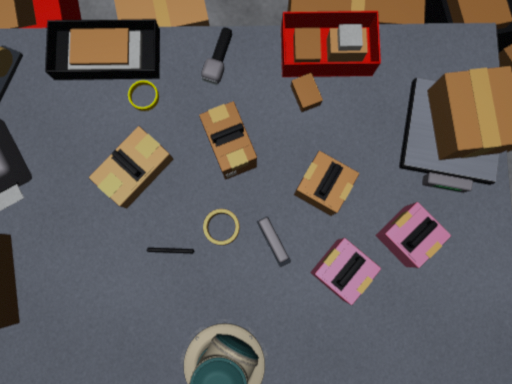

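The scene picture shows the square brown carton near (225,176), its handle at about (224,158). In the top picture its handle is at about (329,180). The oblong cartons are at (228,138) and (130,167), and the pink decoys are at (347,271) and (417,235).

```bash
cat > h.py <<'E'
import numpy as np,cv2
def ray(f,uv,z):
    R=f["view"][:3,:3];t=f["view"][:3,3];c=-R.T@t
    d=R.T@np.linalg.inv(f["mtx"])@np.r_[uv,1]
    return c+d*(z-c[2])/d[2]
def blob(img,mask,c,r):
    m=np.zeros_like(mask);x,y=c;m[y-r:y+r,x-r:x+r]=mask[y-r:y+r,x-r:x+r]
    cs,_=cv2.findContours(m,cv2.RETR_EXTERNAL,cv2.CHAIN_APPROX_NONE)
    return max(cs,key=cv2.contourArea)
E
python3 - <<'E'
from plant import *
from h import *
f=grab_frame("top");im=f["image"]
hsv=cv2.cvtColor(im,cv2.COLOR_BGR2HSV)
dark=(hsv[...,2]<60).astype(np.uint8)*255
b=blob(im,dark,(328,181),24); rc=cv2.minAreaRect(b);bx=cv2.boxPoints(rc);print("bar px",rc)
P=np.array([ray(f,p,.143) for p in bx]);print(P.round(4));e1=P[1]-P[0];e2=P[2]-P[1];print("centre",P.mean(0),"sides",np.linalg.norm(e1),np.linalg.norm(e2),np.degrees(np.arctan2(e1[1],e1[0])),np.degrees(np.arctan2(e2[1],e2[0])))
br=((hsv[...,0]<28)&(hsv[...,1]>70)&(hsv[...,2]>110)).astype(np.uint8)*255
b=blob(im,br,(328,183),42);rc=cv2.minAreaRect(b);print("box",rc);P=np.array([ray(f,p,.1) for p in cv2.boxPoints(rc)]);print(P.round(4),P.mean(0),np.linalg.norm(P[1]-P[0]),np.linalg.norm(P[2]-P[1]),np.degrees(np.arctan2(*(P[1]-P[0])[1::-1])))
g=grab_frame("scene");im=g["image"];dk=(im.max(2)<60).astype(np.uint8)*255
b=blob(im,dk,(224,158),22);rc=cv2.minAreaRect(b);print(rc,ray(g,rc[0],.136))
from scipy.spatial.transform import Rotation as R
print(R.from_quat(read_state()["orientation"]).as_matrix().round(3))
E
```

```text
bar px ((328.30767822265625, 180.4615478515625), (11.65926456451416, 37.45848846435547), 29.74488067626953)
[[ 0.4318 -0.233   0.143 ]
 [ 0.5124 -0.2817  0.143 ]
 [ 0.4975 -0.3062  0.143 ]
 [ 0.4171 -0.2574  0.143 ]]
centre [ 0.46467978 -0.26955392  0.143     ] sides 0.09422583012251624 0.02874940671976368 -31.117861522163615 -121.33320812994863
box ((327.7768859863281, 181.015380859375), (47.75337219238281, 45.64478302001953), 29.74488067626953)
[[ 0.4507 -0.1925  0.1   ]
 [ 0.5533 -0.2538  0.1   ]
 [ 0.4896 -0.3584  0.1   ]
 [ 0.3883 -0.2963  0.1   ]] [ 0.47045016 -0.27526549  0.1       ] 0.11951225775978712 0.12243134209072777 -30.86432098663369
((224.0, 158.0), (12.0, 28.0), 90.0) [ 0.48147497 -0.24809871  0.136     ]
[[-0.001  0.369  0.929]
 [-0.001  0.929 -0.369]
 [-1.    -0.001 -0.   ]]
```

Run:
```python
from plant import *
from h import *
out=[]
for n,(x,y) in(("top",(328,182)),("scene",(224,165))):
    f=grab_frame(n);k=10;r=20
    c=cv2.resize(f["image"][y-r:y+r,x-r:x+r],None,fx=k,fy=k,interpolation=cv2.INTER_CUBIC)
    a=np.radians(-31);d=np.array([np.cos(a),np.sin(a),0])
    for C,col in(((.468,-.2725,.143),(0,255,0)),):
        pts=[]
        for s in(-.042,0,.042):
            p=f["view"]@np.r_[np.array(C)+d*s,1];q=f["mtx"]@p[:3];q=q[:2]/q[2];print(n,q);pts.append(q)
            cv2.circle(c,tuple(int(v) for v in ((q-[x-r,y-r]+.5)*k)),4,col,-1)
    out.append(c)
cv2.imwrite("pics/crop1.png",np.hstack(out))
```

```text
top [321.22681724 193.62392062]
top [329.49138383 179.03815937]
top [337.68773549 164.57278754]
scene [237.33784918 151.19502515]
scene [224.04843019 151.46916062]
scene [210.76771432 151.74311655]
```

View pics/crop1.png

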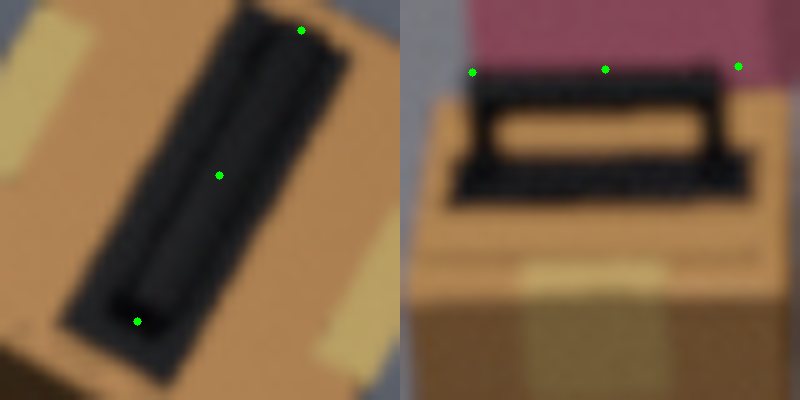

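The handle's flat base plate and its bar both put the bar centre at about (0.4705, -0.2745). The two views agree to within about 3 mm, with yaw at -31° and box sides of 120/122 mm. Moving over.

carry_out --commands '[[1,[-0.5,-1,0.8],[0.3,0,0]],[1,[-0.5,-1,0.8],[0.3,0,0]],[1,[-0.5,-1,0.8],[0.3,0,0]],[1,[0,-1,0.8],[0.3,0,0]],[1,[0,-1,0.8],[0,0,0]]]'

```text
time: 0.8
tool_pos: [0.2536, 0.3455, 0.2756]
orientation: [0.19, 0.681, -0.191, 0.681]
contact_force: [-0.0, 0.2, -0.4]
gripper_width: 0.0855
```

carry_out --commands '[[1,[0,-0.82,1],[0,0,0]],[1,[0,-0.82,1],[0,0,0]],[1,[0,-0.82,1],[0,0,0]],[1,[0,-0.82,1],[0,0,0]],[1,[0,-0.82,1],[0,0,0]]]'

```text
time: 1.3
tool_pos: [0.3179, 0.1551, 0.277]
orientation: [0.19, 0.68, -0.188, 0.683]
contact_force: [0.7, -0.2, -0.2]
gripper_width: 0.0854
```

carry_out --commands '[[1,[0,-0.82,1],[0,0,0]],[1,[0,-0.82,1],[0,0,0]],[1,[0,-0.82,1],[0,0,0]],[1,[0,-0.82,1],[0,0,0]],[1,[0,-0.82,1],[0,0,0]]]'

```text
time: 1.8
tool_pos: [0.3837, -0.0354, 0.2786]
orientation: [0.191, 0.678, -0.188, 0.685]
contact_force: [1.5, -0.0, -0.7]
gripper_width: 0.0854
```

carry_out --commands '[[1,[0,-0.82,1],[0,0,0]],[1,[0,-0.82,1],[0,0,0]],[1,[0,-0.82,1],[0,0,0]],[1,[0,-0.82,1],[0,0,0]]]'

```text
time: 2.2
tool_pos: [0.4363, -0.1885, 0.2796]
orientation: [0.192, 0.677, -0.188, 0.685]
contact_force: [-0.4, 0.8, 1.0]
gripper_width: 0.0854
```

```bash
cat > go.py <<'E'
from plant import *
import numpy as np,sys
from scipy.spatial.transform import Rotation as R
def plan(T,yaw):
    s=read_state();M=R.from_quat(s["orientation"])
    y=np.array([np.cos(yaw),np.sin(yaw),0]);x=np.array([0,0,-1.]);G=R.from_matrix(np.c_[x,y,np.cross(x,y)])
    print("t",s["time"],"pos",s["tool_pos"].round(4),"F",s["contact_force"].round(2),"w",s["gripper_width"],"shift",(M.inv().apply(np.array(T)-s["tool_pos"])/.03).round(2),"turn",(np.degrees((M.inv()*G).as_rotvec())/8).round(3))
if __name__=="__main__": plan([float(v) for v in sys.argv[1:4]],np.radians(59))
E
python3 go.py .4705 -.2745 .22
```

```text
t 2.2 pos [ 0.4363 -0.1885  0.2796] F [-0.36  0.76  1.02] w 0.0853636271529612 shift [ 2.   -1.88  2.44] turn [-0.024  0.073 -0.057]
```

carry_out --commands '[[1,[0.3,-0.6,0.8],[0,0.07,-0.06]],[1,[0.5,-0.6,0.8],[0,0,0]],[1,[0.6,-0.6,0.8],[0,0,0]],[1,[0.6,-0.1,0.05],[0,0,0]],[1,[0,0,0],[0,0,0]]]'

```text
time: 2.7
tool_pos: [0.4726, -0.286, 0.2176]
orientation: [0.191, 0.679, -0.193, 0.682]
contact_force: [-0.5, 0.9, -0.2]
gripper_width: 0.0854
```

```bash
python3 go.py .4705 -.2745 .119
python3 - <<'E'
from plant import *
from h import *
out=[]
for n,(x,y) in(("top",(328,182)),("scene",(224,150))):
    f=grab_frame(n);r=50
    out.append(cv2.resize(f["image"][y-r:y+r,x-r:x+r],None,fx=4,fy=4,interpolation=cv2.INTER_CUBIC))
cv2.imwrite("pics/crop2.png",np.hstack(out))
E
```

```text
t 2.7 pos [ 0.4726 -0.286   0.2176] F [-0.53  0.92 -0.24] w 0.08538494722092814 shift [ 3.28  0.3  -0.28] turn [-0.071  0.029  0.014]
```

View pics/crop2.png

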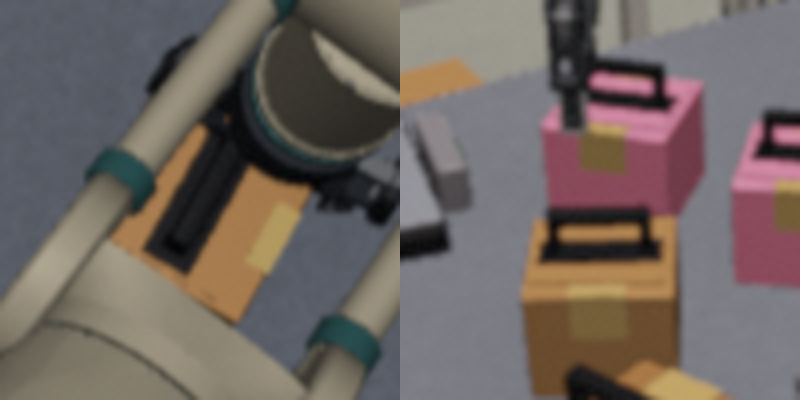

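In the top crop the gripper is aligned across the handle. In the scene crop the fingertips are at (573,125), a little left of the bar at (600,215), which fits the 8 mm correction still to be made. Descending.

carry_out --commands '[[1,[0.3,0.3,-0.28],[-0.07,0.03,0]],[1,[0.7,0,0],[0,0,0]],[1,[0.7,0,0],[0,0,0]],[1,[0.6,0,0],[0,0,0]],[1,[0,0,0],[0,0,0]]]'

```text
time: 3.3
tool_pos: [0.4728, -0.2682, 0.1546]
orientation: [0.185, 0.678, -0.188, 0.687]
contact_force: [-0.7, -0.2, -0.3]
gripper_width: 0.0854
```

```bash
python3 go.py .4705 -.2745 .118
```

```text
t 3.3 pos [ 0.4728 -0.2682  0.1546] F [-0.75 -0.22 -0.34] w 0.08544425073482775 shift [ 1.22 -0.22  0.03] turn [0.05  0.096 0.008]
```

carry_out --commands '[[1,[0.4,-0.2,0],[0.05,0.1,0]],[1,[0.4,0,0],[0,0,0]],[1,[0.4,0,0],[0,0,0]],[1,[0,0,0],[0,0,0]]]'

```text
time: 3.7
tool_pos: [0.4709, -0.2727, 0.1192]
orientation: [0.188, 0.68, -0.189, 0.683]
contact_force: [-0.7, -0.9, 0.2]
gripper_width: 0.0855
```

```bash
python3 go.py .4705 -.2745 .118
```

```text
t 3.7 pos [ 0.4709 -0.2727  0.1192] F [-0.7  -0.87  0.18] w 0.08549471508576562 shift [ 0.04 -0.06  0.02] turn [0.013 0.025 0.009]
```

carry_out --commands '[[0.3,[0,-0.05,0],[0,0,0]],[0.3,[0,0,0],[0,0,0]],[0.3,[0,0,0],[0,0,0]],[0.3,[0,0,0],[0,0,0]],[0.3,[0,0,0],[0,0,0]]]' --squeeze 50

```text
time: 4.2
tool_pos: [0.4708, -0.2749, 0.1201]
orientation: [0.188, 0.68, -0.19, 0.683]
contact_force: [0.3, 0.4, -0.2]
gripper_width: 0.0258
```

carry_out --commands '[[0,[0,0,0],[0,0,0]],[0,[0,0,0],[0,0,0]],[0,[0,0,0],[0,0,0]],[0,[0,0,0],[0,0,0]]]'

```text
time: 4.6
tool_pos: [0.4706, -0.2755, 0.1205]
orientation: [0.187, 0.68, -0.19, 0.683]
contact_force: [-0.7, 0.0, 0.4]
gripper_width: 0.0152
```

```bash
python3 go.py .4705 -.2745 .118
```

```text
t 4.6 pos [ 0.4706 -0.2755  0.1205] F [-0.71  0.03  0.38] w 0.01522154620753734 shift [ 0.08  0.03 -0.02] turn [0.01  0.045 0.017]
```

Gripped: the width reads 15 mm and there is no side load. Pulling up gently.

carry_out --commands '[[0,[-0.06,0,0],[0,0,0]],[0,[-0.06,0,0],[0,0,0]],[0,[-0.06,0,0],[0,0,0]]]'

```text
time: 4.9
tool_pos: [0.4706, -0.2755, 0.1244]
orientation: [0.187, 0.68, -0.19, 0.683]
contact_force: [1.0, -1.2, -6.7]
gripper_width: 0.0151
```

carry_out --commands '[[0,[-0.06,0,0],[0,0,0]],[0,[-0.06,0,0],[0,0,0]],[0,[-0.06,0,0],[0,0,0]]]'

```text
time: 5.2
tool_pos: [0.4706, -0.2754, 0.1285]
orientation: [0.187, 0.68, -0.19, 0.683]
contact_force: [2.8, -2.1, -10.0]
gripper_width: 0.0151
```

carry_out --commands '[[0,[-0.05,0,0],[0,0,0]],[0,[-0.04,0,0],[0,0,0]],[0,[0,0,0],[0,0,0]]]'

```text
time: 5.5
tool_pos: [0.4705, -0.2754, 0.1303]
orientation: [0.187, 0.68, -0.19, 0.683]
contact_force: [2.8, -1.5, -11.5]
gripper_width: 0.0151
```

```bash
python3 go.py .4706 -.2755 .132; python3 go.py .4706 -.2755 .132;  python3 - <<'E'
from plant import *
from h import *
F=[]
for i in range(4): grab_frame("top");F.append(read_state()["contact_force"])
print(np.array(F).round(1))
f=grab_frame("scene");x,y=224,160;r=25
cv2.imwrite("pics/crop3.png",cv2.resize(f["image"][y-r:y+r,x-r:x+r],None,fx=10,fy=10,interpolation=cv2.INTER_CUBIC))
E
```

```text
t 5.5 pos [ 0.4705 -0.2754  0.1303] F [  2.8   -1.49 -11.54] w 0.01509969232741639 shift [-0.06 -0.    0.  ] turn [0.009 0.025 0.014]
t 5.5 pos [ 0.4705 -0.2754  0.1303] F [  2.8   -1.49 -11.54] w 0.01509969232741639 shift [-0.06 -0.    0.  ] turn [0.009 0.025 0.014]
[[  2.9  -2.  -11.1]
 [  2.2  -2.7 -11.2]
 [  1.2  -2.1 -11.6]
 [  2.8  -2.  -12. ]]
```

View pics/crop3.png

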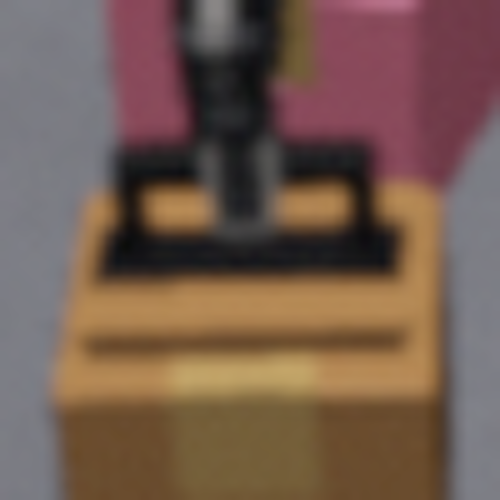

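The crop shows the flap bowed up, with the slot visible at (245,343), and the bar centred between the fingers at (240,165). The pull is about 11.5 N. Adding a touch more, then holding.

carry_out --commands '[[0,[-0.04,0,0],[0,0,0]],[0,[0,0,0],[0,0,0]],[0,[0,0,0],[0,0,0]]]'

```text
time: 6.05
tool_pos: [0.4706, -0.2755, 0.1313]
orientation: [0.188, 0.68, -0.19, 0.683]
contact_force: [2.8, -2.6, -11.0]
gripper_width: 0.0151
```

Run:
```python
from plant import *
import numpy as np
F=[]
for i in range(56):
    grab_frame("top");s=read_state();F.append([s["time"],s["tool_pos"][2],s["contact_force"][2]])
F=np.array(F);print(F[::6].round(4),F[:,2].mean(),F[:,2].min(),F[:,2].max())
```

```text
[[  6.1      0.1314 -11.6286]
 [  6.4      0.1314 -12.2333]
 [  6.7      0.1314 -12.5302]
 [  7.       0.1314 -12.97  ]
 [  7.3      0.1314 -12.0712]
 [  7.6      0.1314 -12.145 ]
 [  7.9      0.1314 -12.8358]
 [  8.2      0.1314 -11.8961]
 [  8.5      0.1314 -12.9038]
 [  8.8      0.1314 -11.7252]] -12.295966191657046 -13.327707011177443 -10.82832930488589
```

Held for 2.8 s at a mean of 12.3 N, with the highest reading 13.3 N. Easing down now.

carry_out --commands '[[0,[0.06,0,0],[0,0,0]],[0,[0.06,0,0],[0,0,0]],[0,[0.06,0,0],[0,0,0]],[0,[0.06,0,0],[0,0,0]],[0,[0.06,0,0],[0,0,0]]]'

```text
time: 9.35
tool_pos: [0.4706, -0.2755, 0.1236]
orientation: [0.187, 0.68, -0.19, 0.683]
contact_force: [0.9, -2.5, -5.2]
gripper_width: 0.0151
```

carry_out --commands '[[0,[0.05,0,0],[0,0,0]],[0,[0.05,0,0],[0,0,0]],[0,[0,0,0],[0,0,0]]]'

```text
time: 9.65
tool_pos: [0.4706, -0.2754, 0.1215]
orientation: [0.187, 0.68, -0.19, 0.683]
contact_force: [0.3, -0.7, -3.7]
gripper_width: 0.0148
```

carry_out --commands '[[0,[0.05,0,0],[0,0,0]],[0,[0.03,0,0],[0,0,0]],[0,[0,0,0],[0,0,0]]]'

```text
time: 9.95
tool_pos: [0.4706, -0.2755, 0.1207]
orientation: [0.187, 0.68, -0.19, 0.683]
contact_force: [-0.4, -1.1, -4.3]
gripper_width: 0.015
```

carry_out --commands '[[0,[0.06,0,0],[0,0,0]],[0,[0.06,0,0],[0,0,0]],[0,[0,0,0],[0,0,0]]]'

```text
time: 10.25
tool_pos: [0.4706, -0.2755, 0.1209]
orientation: [0.187, 0.679, -0.19, 0.684]
contact_force: [0.9, -1.4, -4.7]
gripper_width: 0.0148
```

Run:
```python
from plant import *
import numpy as np
F=[]
for i in range(8):
    grab_frame("top");s=read_state();F.append(np.r_[s["tool_pos"][2],s["contact_force"]])
print(np.array(F).round(4))
```

```text
[[ 0.1207  0.0794 -1.0098 -3.54  ]
 [ 0.1205 -0.5111 -0.1753  2.4693]
 [ 0.1205 -1.2115 -0.3803  0.8794]
 [ 0.1205 -1.7301  0.0294  1.4103]
 [ 0.1205 -1.4431  0.1186  1.3156]
 [ 0.1205 -0.3354  0.8506  1.0898]
 [ 0.1205 -1.0107  0.1657  1.2637]
 [ 0.1204 -0.7065 -0.1416  2.215 ]]
```

carry_out --commands '[[0,[0.1,0,0],[0,0,0]]]'

```text
time: 10.75
tool_pos: [0.4707, -0.2756, 0.1201]
orientation: [0.187, 0.679, -0.19, 0.684]
contact_force: [-9.0, 5.6, 34.0]
gripper_width: 0.0149
```

The handle is fully down, since the stop pushes back. Relaxing the press before letting go.

carry_out --commands '[[0,[0,0,0],[0,0,0]],[0,[0,0,0],[0,0,0]]]'

```text
time: 10.95
tool_pos: [0.4706, -0.2755, 0.1205]
orientation: [0.187, 0.679, -0.19, 0.684]
contact_force: [1.0, -1.0, -4.1]
gripper_width: 0.0152
```

Run:
```python
from plant import *
for i in range(4):
    grab_frame("top");s=read_state();print(s["tool_pos"].round(4),s["contact_force"].round(1))
```

```text
[ 0.4706 -0.2755  0.1205] [-0.4  0.   1.6]
[ 0.4707 -0.2755  0.1205] [-0.6  0.1 -0. ]
[ 0.4706 -0.2755  0.1205] [ 0.2 -0.5 -0.7]
[ 0.4707 -0.2755  0.1205] [-0.3  0.6 -0.6]
```

Force is near zero and the height matches the grip height. Opening.

carry_out --commands '[[1,[0.01,0,0],[0,0,0]],[1,[0,0,0],[0,0,0]],[1,[0,0,0],[0,0,0]],[1,[0,0,0],[0,0,0]],[1,[0,0,0],[0,0,0]]]'

```text
time: 11.65
tool_pos: [0.4712, -0.2754, 0.1197]
orientation: [0.187, 0.679, -0.19, 0.684]
contact_force: [-0.4, -1.1, -0.5]
gripper_width: 0.0842
```

carry_out --commands '[[1,[-0.3,0,0],[0,0,0]],[1,[-0.7,0,0],[0,0,0]],[1,[-1,0,0],[0,0,0]],[1,[-1,0,0],[0,0,0]],[1,[-1,0,0],[0,0,0]]]'

```text
time: 12.15
tool_pos: [0.4681, -0.2728, 0.2413]
orientation: [0.188, 0.682, -0.189, 0.681]
contact_force: [0.1, -0.3, 0.4]
gripper_width: 0.0853
```

Run:
```python
from plant import *
from h import *
f=grab_frame("scene");x,y=224,160;r=50
cv2.imwrite("pics/crop4.png",cv2.resize(f["image"][y-r:y+r,x-r:x+r],None,fx=6,fy=6,interpolation=cv2.INTER_CUBIC))
s=read_state();print(s["tool_pos"],s["contact_force"],s["gripper_width"])
```

```text
[ 0.470684   -0.2747009   0.24709621] [ 1.09427914 -1.00517135  3.57627624] 0.08509583243755155
```

View pics/crop4.png

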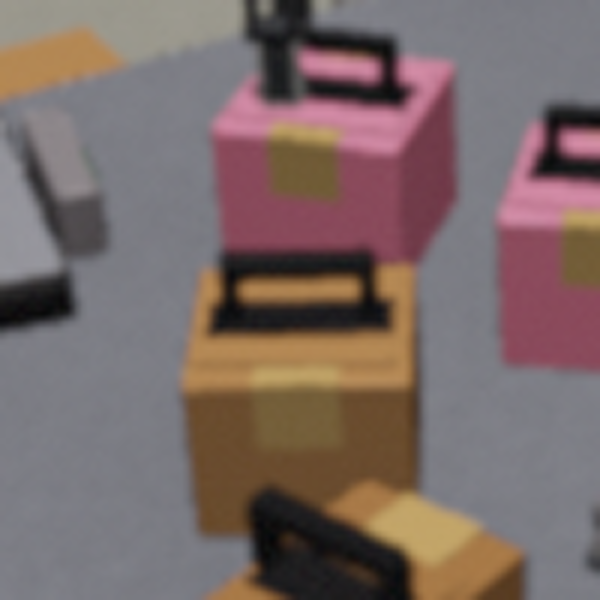

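The handle is back at rest with the flap flat (bar at about (300,262)), and the fingers are well clear above it.

```bash
python3 -c "
from plant import *
print(hand_in())"
```

```text
the job is handed in; nothing more can be done
None
```

The handle on the square carton held. I gripped its bar mid-span and pulled straight up about 11 mm, then held it for 2.8 s at a mean of 12.3 N. The highest force I read was 13.3 N, under the 17 N limit. I then eased it down to its starting height, let go, lifted clear and handed in at about 12 s of robot time.

- **Last checks:** the vertical force was within about 1 N of zero before I opened the fingers. The final picture shows the flap flat, with the gripper 0.1 m above the bar. I did not touch the oblong cartons or the pink ones.
- **Pressed too hard once:** while seating the handle, one step pushed the bar down against its rest stop, reading 34 N at the wrist for a moment. I backed it off at once. It was downward through the fingers, not a pull, and under the 40 N limit.
- **Small disagreements:** a few N of force along the bar showed up during the pull. The two camera views differed by about 3 mm on the bar position. Neither had a visible effect.

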